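# Build up a sieve stack on the shaker

### The arm

A 6-joint arm with a two-finger parallel gripper is mounted at the origin on the work surface. World frame = base frame: x ahead of the robot, y to its left, z up, the work surface at z = 0. Lengths are in mm, angles in rad, forces in N, time in s.
With the tool pointing down it reaches from about 300 to 775 mm from the base axis. Payload 14.6 kg.
Tool frame: the origin (TCP) lies midway between the tips of the shut fingers; the grasp point (between the pads) lies 19 mm behind it; z points along the fingers, y is the line along which they close (so a half turn about z gives the same grasp; the last joint's range is limited). The gripper opens to 94 mm and grips with 3 to 60 N. Pads are 16 mm wide; open, the fingers measure 119 mm over their backs; the gripper's body (75 mm by 177 mm) begins 78 mm behind the grasp point.
Start: joints at [-1.398, 0.3, 1.521, -0, 1.321, -0.067], TCP at [130.623, -534.254, 205.446] pointing down, gripper open.
Joint ranges: [-3.03, 3.03], [-0.79, 2.21], [0.23, 2.52], [-1.04, 4.18], [0, 3.07], [-2.55, 2.55]. Speed limits (rad/s): [2.22, 2.22, 2.57, 3.14, 3.14, 3.14].

### API

Orientations are given as [roll, pitch, yaw] about the fixed x, y, z axes, in that order (R = Rz(yaw) Ry(pitch) Rx(roll)).
In Python, from cell import manip gives the robot as it stands.
- The arm moves only by the shell command python3 -m creep 'ROWS' [OPENING] [FORCE]. ROWS is text: rows parted by semicolons, each of 6 numbers parted by spaces: the shift along the tool's x, y, z normalised to -1 to 1, where 1 is 4 cm, then the turn, a rotation vector about the tool's x, y, z normalised to -1 to 1, where 1 is pi rad. In form: dx dy dz ax ay az; .... A call has 1 to 20 rows; each row shifts and turns the commanded pose from where the row before left it, along the tool's axes as they then stand; what a row does not reach is not made up. A row lasts 1/8 s, in which the tool goes at most 62.5 mm and 10.7 degrees, less where a joint would pass 70% of its speed; a pose out of reach is approached as far as the arm can. A call with a number of a shift or a turn outside -1 to 1 is refused whole. A call with a gripper value outside its range is refused whole. OPENING is the closure, from 0 (fully open) to 1 (shut), set as the call begins (- or left out, the last holds). The fingers move at their own pace and stop on an object; FORCE is the grip in N (left out, the last holds). Time passes only in rows, so rows that do not move let the fingers close. It gives the time, the measured TCP pose, the force, the opening and the grip force at its end, in the units of the state.
- manip.read_state(): the state, without advancing time (a new reading comes with each control period).
- manip.camera(name): name is "scene" or "side" or "wrist"; returns a dict with "color" (480x640x3 uint8, red, green, blue), "range_z" (480x640 float32, mm along the optical axis (not along the pixel's ray), 0 where there is no reading), "camera_matrix" (3x3 intrinsics, pixels), "T" (4x4, takes a point from camera to world coordinates). Camera axes: x right, y down, z forward; pixel columns grow to the right and rows downward; lengths in mm; the calibration is good to about 2 mm. A picture is of the moment at which its call begins.
- manip.sign_off(): hands the job in; it is judged then, once.
The state is a dict: "clock": time; "joints": joint angles; "qd": joint speeds; "effort": joint torques, N m; "eef_pos": TCP position; "eef_rot": TCP orientation; "wrist_force": force on the tool from outside, world axes, zero at the start; "moment": the same for the moment, N m; "finger_gap": finger opening in mm; "finger_force": force on a finger pad.
Only numpy, scipy, OpenCV 4.12 (cv2) and the standard library are available. Lean on these libraries where they do the work, as an engineer would, in place of code of your own. Each camera call takes 0.05 s, during which the arm holds its last target. There are 200 camera calls.

### The job

Set up the sieve stack on the shaker, building it in place one piece at a time from the bottom: the steel pan in the shaker's collar, then the blue sieve, then the green one, and the orange one on top, each fully seated and level in the one below. Leave the red sieve, the amber jar, the small beaker, the rubber stopper and the marker where they are.

Things in the scene. Friction and masses are not known exactly. Their poses are not given: they have to be found in the camera images.
- shaker: Sieve shaker: squat grey drum fixed to the bench, 112 mm diameter; origin: centre of its underside, z up. Its black top plate (50 mm high) carries a silver collar on the axis: 72 mm outside, 56 mm bore, rim 60 mm high. The pan's spigot drops into the collar till its shoulder rests on the rim: the pan's origin is then 52 mm above the shaker's.
- pan: Pan, bare steel, no mesh: 62 mm across, 36 high, 50-100 g, upright; origin: centre of underside. Foot: tapered spigot 8 mm high (44 to 51 mm diameter); above it a straight frame, its open cup 56 mm bore, 25 deep, wall 3. Grip across the outside; turn is free. The next piece's spigot drops into the cup till its shoulder rests on the rim: its origin is then 28 mm above this one's.
- fine: Fine sieve, blue, close mesh: 62 mm across, 36 high, 50-100 g, upright; origin: centre of underside. Foot: tapered spigot 8 mm high (44 to 51 mm diameter); above it a straight frame, its open cup 56 mm bore, 25 deep, wall 3. Grip across the outside; turn is free. The next piece's spigot drops into the cup till its shoulder rests on the rim: its origin is then 28 mm above this one's.
- medium: Medium sieve, green: 62 mm across, 36 high, 50-100 g, upright; origin: centre of underside. Foot: tapered spigot 8 mm high (44 to 51 mm diameter); above it a straight frame, its open cup 56 mm bore, 25 deep, wall 3. Grip across the outside; turn is free. The next piece's spigot drops into the cup till its shoulder rests on the rim: its origin is then 28 mm above this one's.
- coarse: Coarse sieve, orange, wide mesh: 62 mm across, 36 high, 50-100 g, upright; origin: centre of underside. Foot: tapered spigot 8 mm high (44 to 51 mm diameter); above it a straight frame, its open cup 56 mm bore, 25 deep, wall 3. Grip across the outside; turn is free. The next piece's spigot drops into the cup till its shoulder rests on the rim: its origin is then 28 mm above this one's.
- spare: Bystander: a spare sieve with a red frame, of the same shape as the others (62 mm across, 36 mm high), standing on the bench; not used, leave it where it is. Origin: centre of its underside.
- jar: Bystander: small amber glass jar with white cap, 38 mm diameter, 70 mm high, standing; origin at the centre of its underside.
- beaker: Bystander: small clear glass beaker, 42 mm rim diameter, 45 mm high, standing; origin at the centre of its underside.
- stopper: Bystander: black rubber stopper, 32 mm diameter at its foot, 26 mm high; origin at the centre of its underside.
- marker: Bystander: marker pen, black with a blue cap, 123 mm long along its x (cap at +x), 15 mm thick, lying on the bench; origin on its underside near mid-length.
Mind the look-alikes: they are no part of the job. Leave any pink, purple or yellow look-alike of the pan alone.

How it is judged:
By the outcome, as a careful person would: the job done as asked, in the order asked, and still so for the second after the job is handed in, with the robot touching nothing.
It also fails if it takes over 120 s, if anything falls off the work surface, if the arm or the gripper's body presses on something with over 40 N, if the wrist force passes 120 N, or if a joint passes its speed limit or range.

## Working session

There is one attempt and no reset: what is moved stays moved. The work goes in short steps, Python scripts to look and compute and a shell command to move; the robot and the scene stay as the last step left them, time stands still between calls to the robot, and variables do not carry over. Pictures are saved under pics/ and viewed, at most 14 in all, crops included, and the job is handed in when it is done.

```bash
mkdir -p pics; ls
python3 - <<'E'
from cell import manip
import cv2,numpy as np
print(manip.read_state())
for n in ("scene","side"):
    c=manip.camera(n); cv2.imwrite(f"pics/{n}0.png",c["color"][:,:,::-1]); np.savez(f"{n}0.npz",**c)
    print(n,c["camera_matrix"].round(1).tolist(),c["T"].round(3).tolist())
E
```

```text
pics
{'clock': 0.0, 'joints': array([-1.39761848e+00,  3.00484070e-01,  1.52158486e+00, -2.42389613e-05,
        1.32071325e+00, -6.65845427e-02]), 'qd': array([ 2.46559400e-03,  1.11658118e-03, -1.29677685e-05,  8.49609912e-04,
       -1.24337631e-03,  3.21290371e-04]), 'effort': array([ 6.48979003e-04, -5.31810272e+01, -3.52744639e+01,  7.08483020e-02,
        2.43745081e-02, -1.17945287e-04]), 'eef_pos': array([ 130.56226923, -534.00158742,  204.87762394]), 'eef_rot': array([-3.14040420e+00, -5.57197682e-05,  2.39768366e-01]), 'wrist_force': array([-1.272556  , -0.09777754, -0.00368342]), 'moment': array([-0.02259641,  0.03465829, -0.01934675]), 'finger_force': 0.0, 'finger_gap': 93.90840512101379}
scene [[516.6, 0.0, 313.1], [0.0, 516.6, 240.0], [0.0, 0.0, 1.0]] [[0.808, 0.451, -0.38, 914.216], [0.59, -0.615, 0.523, -531.688], [0.003, -0.646, -0.763, 866.701], [0.0, 0.0, 0.0, 1.0]]
side [[599.5, 0.0, 311.3], [0.0, 599.5, 240.7], [0.0, 0.0, 1.0]] [[0.997, -0.058, 0.044, 429.781], [-0.072, -0.77, 0.634, -1011.278], [-0.003, -0.636, -0.772, 1308.743], [0.0, 0.0, 0.0, 1.0]]
```

View pics/scene0.png

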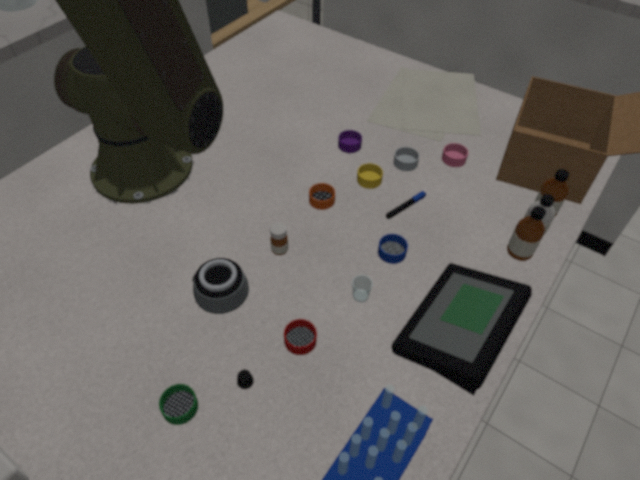

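View pics/side0.png

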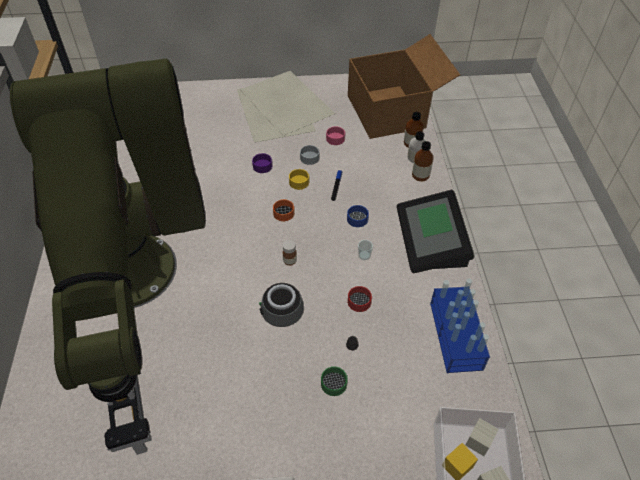

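Scene view: pan (406,158), orange (322,195), blue (393,248), green (178,404), red (300,336), shaker collar (219,275). Jar (279,238), beaker (361,288), stopper (245,379) and marker (405,205) are the bystanders. Side view: pan (310,155), orange (284,210), blue (358,216), green (334,381), shaker (282,297).

```bash
cat > h.py <<'E'
import numpy as np,cv2
from scipy.optimize import least_squares
def world(c):
    K=c["camera_matrix"];v,u=np.mgrid[:480,:640];z=c["range_z"]
    P=np.stack([(u-K[0,2])/K[0,0]*z,(v-K[1,2])/K[1,1]*z,z],-1)@c["T"][:3,:3].T+c["T"][:3,3]
    P[z<=0]=np.nan; return P
def ray(c,u,v):
    K=c["camera_matrix"];d=c["T"][:3,:3]@np.array([(u-K[0,2])/K[0,0],(v-K[1,2])/K[1,1],1.]);return c["T"][:3,3],d/np.linalg.norm(d)
def onplane(c,u,v,z):
    o,d=ray(c,u,v);return o+d*(z-o[2])/d[2]
def tri(r):
    A=sum(np.eye(3)-np.outer(d,d) for o,d in r);b=sum((np.eye(3)-np.outer(d,d))@o for o,d in r);return np.linalg.solve(A,b)
def circ(p):
    m=np.median(p,0);f=lambda q:np.hypot(*(p-q[:2]).T)-q[2]
    s=least_squares(f,[*m,30],loss="soft_l1",f_scale=1.);return s.x,np.sqrt(np.mean(s.fun**2))
E
python3 - <<'E'
from h import *
C={n:dict(np.load(n+"0.npz")) for n in("scene","side")}
W={n:world(c) for n,c in C.items()}
S=dict(pan=((406,158),(310,155)),orange=((322,195),(284,210)),blue=((393,248),(358,216)),green=((178,404),(334,381)),red=((300,336),(359,298)),shaker=((220,280),(282,299)),purple=((349,141),(262,163)),yellow=((370,176),(299,179)),pink=((455,155),(336,135)),jar=((279,238),(290,253)),beaker=((361,288),(365,249)),stopper=((245,379),(352,343)),marker=((405,205),(337,186)))
for k,s in S.items():
    R=[];out=[]
    for (n,c),(u,v) in zip(C.items(),s):
        P=W[n];m=np.zeros((480,640),np.uint8);h=34 if k=="shaker" else 22
        m[v-h:v+h,u-h:u+h]=1
        zb=np.nanmedian(P[...,2][m>0]) if k!="shaker" else 0
        z=P[...,2];mm=(m>0)&(z>(56 if k=="shaker" else 10))
        nl,lab,st,ce=cv2.connectedComponentsWithStats(mm.astype(np.uint8))
        i=1+np.argmin(np.hypot(*(ce[1:]-[u,v]).T));mm=lab==i
        R.append(ray(c,*ce[i])); top=np.nanpercentile(z[mm],95)
        q=P[mm&(z>top-6)][:,:2];e,r=circ(q);(mc,mr)=cv2.minEnclosingCircle(q.astype(np.float32))
        out.append((n,mm.sum(),"top",round(top,1),"fit",e.round(1),round(r,1),"enc",np.round(mc,1),round(mr,1)))
    print(k,"tri",tri(R).round(1));[print("   ",*o) for o in out]
E
```

```text
pan tri [522.4 399.   22.4]
    scene 485 top 36.0 fit [523.2 397.9  29.5] 1.7 enc [522.7 397.9] 32.8
    side 303 top 37.6 fit [522.5 394.5  29.7] 2.5 enc [523.9 395.9] 35.4
orange tri [430.  169.   22.1]
    scene 562 top 36.3 fit [430.9 168.   29.4] 1.6 enc [431.5 169. ] 33.5
    side 358 top 38.6 fit [430.  164.5  29.5] 2.1 enc [428.  164.6] 34.5
blue tri [642.1 129.7  22.6]
    scene 673 top 36.3 fit [642.4 129.   29.2] 1.3 enc [641.6 129.7] 32.1
    side 371 top 37.6 fit [641.1 126.1  29.1] 2.2 enc [640.8 127.3] 33.7
green tri [ 524.1 -379.7   23.3]
    scene 1085 top 36.1 fit [ 524.4 -378.8   29.3] 1.1 enc [ 523.6 -378.4] 31.5
    side 563 top 38.2 fit [ 524.1 -381.3   29.2] 1.4 enc [ 523.3 -380.5] 32.8
red tri [ 612.  -155.3   22.8]
    scene 866 top 35.8 fit [ 612.2 -155.    29.1] 1.1 enc [ 612.2 -154.8] 31.6
    side 464 top 38.4 fit [ 611.4 -157.3   29.5] 2.0 enc [ 611.3 -158.1] 33.4
shaker tri [ 412.4 -158.6   53.3]
    scene 383 top 61.7 fit [ 413.4 -156.1   31.9] 2.6 enc [ 411.5 -156. ] 37.1
    side 1 top 57.6 fit [ 426.7 -179.7   18.3] 0.0 enc [ 413.7 -166.7] 0.0
purp
[... 559 characters left out ...]
 scene 496 top 71.2 fit [439.8  -1.4  12.7] 4.3 enc [440.2  -0.9] 19.4
    side 301 top 74.4 fit [438.9  -4.3  12.8] 4.6 enc [439.5  -5. ] 19.3
beaker tri [645.7   1.4  30.7]
    scene 406 top 45.3 fit [646.1   1.   19.1] 1.2 enc [645.3   1.6] 22.2
    side 227 top 48.4 fit [645.5  -2.   19.2] 1.7 enc [644.7  -2.1] 22.6
stopper tri [ 579.9 -275.9   15.2]
    scene 220 top 27.2 fit [ 580.4 -275.3    8.8] 3.0 enc [ 580.1 -274.7] 12.9
    side 111 top 29.2 fit [ 579.8 -279.3    8.8] 3.0 enc [ 579.3 -277.4] 12.6
marker tri [596.  274.   10.9]
    scene 230 top 16.3 fit [2878.4 -381.2 2373.5] 4.1 enc [593.3 273.3] 61.2
    side 126 top 18.6 fit [12837.4 -3182.1 12719.6] 3.8 enc [595.8 271.1] 61.3
```

```bash
python3 -m creep '0 0 0 0 0 0.038; 0 0 0 0 0 0.038; 0.7 -0.94 0 0 0 0; 0.7 -0.94 0 0 0 0; 0.7 -0.94 0 0 0 0; 0.7 -0.94 0 0 0 0; 0.7 -0.94 0 0 0 0; 0.7 -0.94 0 0 0 0; 0.7 -0.94 0 0 0 0; 0.7 -0.94 0 0 0 0; 0.7 -0.94 0 0 0 0; 0.7 -0.94 0 0 0 0; 0 0 0 0 0 0; 0 0 0 0 0 0' 0
python3 - <<'E'
from h import *
from cell import manip
c=manip.camera("wrist");np.savez("w1.npz",**c);cv2.imwrite("pics/w1.png",c["color"][:,:,::-1]);print(c["camera_matrix"].round(1).tolist(),c["T"].round(3).tolist())
P=world(c);s=manip.read_state();print(s["eef_pos"],s["eef_rot"],s["joints"].round(2))
z=P[...,2];print(np.nanmin(P.reshape(-1,3),0),np.nanmax(P.reshape(-1,3),0))
near=np.hypot(P[...,0]-412.5,P[...,1]+157)<60
for a,b in((56,64),(46,54)):
    q=P[near&(z>a)&(z<b)];print(a,len(q),np.median(q[:,2]) if len(q) else 0,circ(q[:,:2]) if len(q)>10 else 0)
E
```

```text
clock: 1.85
eef_pos: [409.9, -158.2, 205.2]
eef_rot: [-3.142, 0.001, 0.001]
wrist_force: [0.1, -0.6, -0.2]
finger_gap: 93.9
finger_force: 0.0
[[393.3, 0.0, 324.0], [0.0, 393.3, 238.9], [0.0, 0.0, 1.0]] [[0.001, -0.957, -0.291, 495.85], [-1.0, -0.001, -0.0, -157.658], [0.0, 0.291, -0.957, 384.027], [0.0, 0.0, 0.0, 1.0]]
[ 409.79479862 -158.5280043   205.32959194] [3.14158429e+00 3.59688290e-04 4.23093571e-04] [-0.45  0.05  1.81 -0.    1.28  1.12]
[  61.68671064 -509.38448192   -3.95941038] [595.02831094 203.95543157 327.63970001]
56 2151 59.32533131254701 (array([ 413.29719003, -156.29646765,   31.7596896 ]), np.float64(2.30203691126281))
46 6523 49.54382251230504 (array([ 420.57773496, -156.41936216,   32.51406469]), np.float64(13.065738045441556))
```

View pics/w1.png

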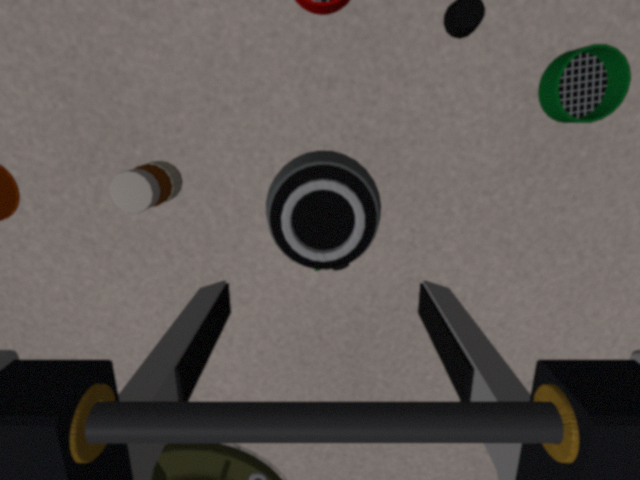

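Wrist view: the collar ring is centred at (323,220), empty and clear. The jar is at (145,187) and the green sieve at (585,83). Next I go over the pan.

```bash
python3 -m creep '0.2 -0.99 0 0 0 0; 0.2 -0.99 0 0 0 0; 0.2 -0.99 0 0 0 0; 0.2 -0.99 0 0 0 0; 0.2 -0.99 0 0 0 0; 0.2 -0.99 0 0 0 0; 0.2 -0.99 0 0 0 0; 0.2 -0.99 0 0 0 0; 0.2 -0.99 0 0 0 0; 0.2 -0.99 0 0 0 0; 0.2 -0.99 0 0 0 0; 0.2 -0.99 0 0 0 0; 0.2 -0.99 0 0 0 0; 0.2 -0.99 0 0 0 0; 0 0 0 0 0 0; 0 0 0 0 0 0' 0
cat >> h.py <<'E'
def ring(c,xy,zt,rad=45,band=6,off=0):
    """rim near xy: range circle fit, and outline of the rim mask as ellipse -> ray onto plane zt"""
    P=world(c);z=P[...,2];m=(np.hypot(P[...,0]-xy[0],P[...,1]-xy[1])<rad)&(abs(z-zt)<band)
    e,r=circ(P[m][:,:2]);zz=np.median(P[m][:,2])
    t=m&(abs(z-zt)<4);cn=max(cv2.findContours(t.astype(np.uint8),cv2.RETR_EXTERNAL,cv2.CHAIN_APPROX_NONE)[0],key=len)
    el=cv2.fitEllipse(cn);return e.round(1),round(r,1),round(float(zz),1),np.round(el[0],1),onplane(c,*el[0],zt).round(1)
E
python3 - <<'E'
from h import *
from cell import manip
print("shaker",ring(dict(np.load("w1.npz")),(413,-156),60))
c=manip.camera("wrist");np.savez("w2.npz",**c);cv2.imwrite("pics/w2.png",c["color"][:,:,::-1])
print("pan",ring(c,(523,397),36));s=manip.read_state();print(s["eef_pos"],s["eef_rot"],s["joints"].round(2))
E
```

```text
clock: 3.9
eef_pos: [522.1, 395.2, 205.2]
eef_rot: [3.141, 0.0, -0.0]
wrist_force: [-0.2, -1.0, 1.1]
finger_gap: 93.8
finger_force: 0.0
shaker (array([ 413.5, -156.3,   31.7]), np.float64(2.4), 59.3, array([322.2, 219.6]), array([ 414.4, -156.3,   60. ]))
pan (array([523.7, 397.8,  29.1]), np.float64(0.9), 35.2, array([321.3, 215.6]), array([524.3, 397.8,  36. ]))
[522.14832306 395.04436483 205.49917651] [ 3.14133103e+00  1.20456378e-04 -5.04934090e-04] [ 0.59  0.54  1.19 -0.    1.42  2.16]
```

View pics/w2.png

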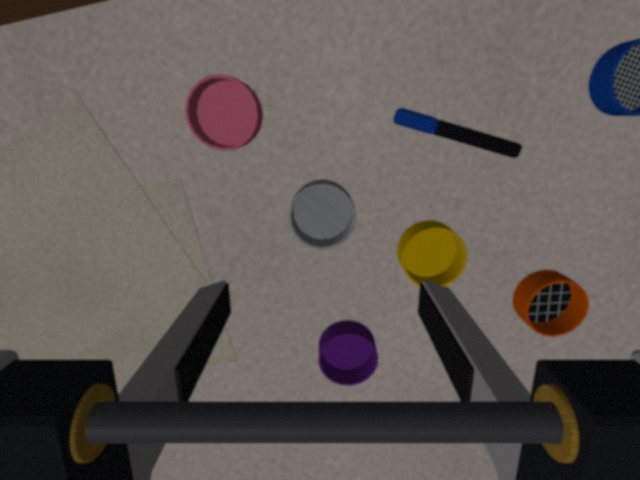

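The view shows the steel pan at (323,213), with yellow at (432,253), purple at (348,352), pink at (224,112), and room for the fingers. I grasp it with the tips 12 mm above the bench so they stay clear of the collar later.

```bash
python3 -m creep '0.05 -0.07 0.95 0 0 0; 0 0 0.95 0 0 0; 0 0 0.95 0 0 0; 0 0 0.95 0 0 0; 0 0 0.34 0 0 0; 0 0 0.34 0 0 0; 0 0 0.34 0 0 0; 0 0 0 0 0 0; 0 0 0 0 0 0; 0 0 0 0 0 0' 0; python3 -m creep '0 0 0 0 0 0; 0 0 0 0 0 0; 0 0 0 0 0 0; 0 0 0 0 0 0; 0 0 0 0 0 0; 0 0 0 0 0 0; 0 0 0 0 0 0; 0 0 0 0 0 0' 1 15
```

```text
clock: 5.2
eef_pos: [523.9, 399.6, 13.4]
eef_rot: [-3.141, -0.001, 0.001]
wrist_force: [0.1, 0.5, 0.1]
finger_gap: 94.1
finger_force: 0.0
clock: 6.2
eef_pos: [523.6, 399.3, 12.6]
eef_rot: [3.142, 0.0, 0.001]
wrist_force: [-0.6, -1.4, 1.3]
finger_gap: 60.5
finger_force: 14.9
```

```bash
python3 -m creep '0 0 -0.9 0 0 0; 0 0 -0.95 0 0 0; 0 0 -0.95 0 0 0; 0 0 -0.95 0 0 0; 0 0 -0.95 0 0 0; 0 0 0 0 0 0; 0 0 0 0 0 0; 0 0 0 0 0 0' -
python3 - <<'E'
from h import *
from cell import manip
s=manip.read_state();p=s["eef_pos"];print(p,s["finger_gap"],s["finger_force"])
c=manip.camera("wrist");cv2.imwrite("pics/w3.png",c["color"][:,:,::-1])
print(ring(c,p[:2],p[2]+24,33,5))
E
```

```text
clock: 7.2
eef_pos: [523.3, 399.1, 199.1]
eef_rot: [3.14, 0.002, 0.001]
wrist_force: [0.3, 0.3, -0.9]
finger_gap: 60.8
finger_force: 14.9
[523.2930628  399.10304703 199.10003142] 60.84810916034864 14.905127012170851
(array([523.2, 399.8,  29.2]), np.float64(1.1), 221.7, array([323.7, 319.5]), array([525.2, 399.6, 223.1]))
```

View pics/w3.png

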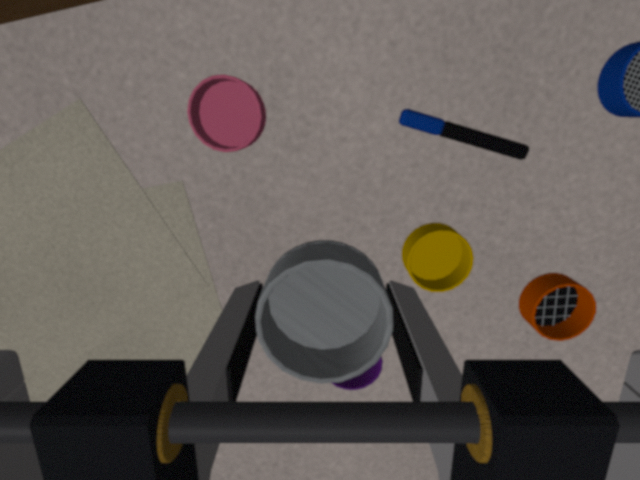

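The pan is held level and centred at (323,312). I carry it over the collar.

```bash
python3 -m creep '-0.195 0.99 0 0 0 0; -0.195 0.99 0 0 0 0; -0.195 0.99 0 0 0 0; -0.195 0.99 0 0 0 0; -0.195 0.99 0 0 0 0; -0.195 0.99 0 0 0 0; -0.195 0.99 0 0 0 0; -0.195 0.99 0 0 0 0; -0.195 0.99 0 0 0 0; -0.195 0.99 0 0 0 0; -0.195 0.99 0 0 0 0; -0.195 0.99 0 0 0 0; -0.195 0.99 0 0 0 0; -0.195 0.99 0 0 0 0; 0 0.04 0.8 0 0 0; 0 0 0.8 0 0 0; 0 0 0 0 0 0; 0 0 0 0 0 0; 0 0 0 0 0 0'
python3 - <<'E'
from cell import manip
for i in range(3): print(manip.read_state()["eef_pos"].round(2))
E
```

```text
clock: 9.62
eef_pos: [415.6, -156.9, 137.8]
eef_rot: [3.141, -0.002, 0.001]
wrist_force: [-0.9, 0.5, -0.8]
finger_gap: 60.9
finger_force: 14.9
[ 415.56 -156.89  137.8 ]
[ 415.56 -156.89  137.8 ]
[ 415.56 -156.89  137.8 ]
```

```bash
python3 -m creep '-0.04 0 0.6 0 0 0; 0 0 0.6 0 0 0; 0 0 0.25 0 0 0; 0 0 0.15 0 0 0; 0 0 0.12 0 0 0; 0 0 0 0 0 0; 0 0 0 0 0 0'; python3 -m creep '0 0 0.03 0 0 0; 0 0 0.03 0 0 0; 0 0 0 0 0 0; 0 0 0 0 0 0'
```

```text
clock: 10.5
eef_pos: [413.6, -156.9, 68.2]
eef_rot: [3.141, -0.001, 0.001]
wrist_force: [0.1, 0.3, -0.5]
finger_gap: 61.1
finger_force: 14.9
clock: 11.0
eef_pos: [413.4, -156.8, 65.5]
eef_rot: [-3.142, 0.0, 0.001]
wrist_force: [-0.1, 1.0, -0.9]
finger_gap: 60.9
finger_force: 14.9
```

```bash
python3 -m creep '0 0 0.02 0 0 0; 0 0 0.02 0 0 0; 0 0 0 0 0 0; 0 0 0 0 0 0'
```

```text
clock: 11.5
eef_pos: [413.5, -156.8, 64.5]
eef_rot: [3.141, -0.0, 0.001]
wrist_force: [-5.0, 1.6, 10.9]
finger_gap: 61.1
finger_force: 14.8
```

Contact came at the expected height. I release, rise and look.

```bash
python3 -m creep '0 0 0 0 0 0; 0 0 0 0 0 0; 0 0 0 0 0 0; 0 0 0 0 0 0; 0 0 0 0 0 0; 0 0 -0.4 0 0 0; 0 0 -0.9 0 0 0; 0 0 -0.9 0 0 0; 0 0 -0.9 0 0 0; 0 0 -0.4 0 0 0; 0 0 0 0 0 0; 0 0 0 0 0 0' 0
python3 - <<'E'
from h import *
from cell import manip
s=manip.read_state();p=s["eef_pos"];print(p,s["finger_gap"])
for n in("wrist","side","scene"):
    c=manip.camera(n);cv2.imwrite(f"pics/{n}4.png",c["color"][:,:,::-1])
    try:print(n,ring(c,(413.5,-156.5),88,40,5))
    except Exception as e:print(n,e)
E
```

```text
clock: 13.0
eef_pos: [413.1, -156.6, 202.9]
eef_rot: [-3.141, 0.001, 0.001]
wrist_force: [-0.1, 0.6, -0.2]
finger_gap: 93.6
finger_force: 0.0
[ 413.12404934 -156.60325018  202.92606103] 93.60597022132785
wrist (array([ 413.1, -156. ,   29.1]), np.float64(0.9), 87.2, array([323.7, 233.5]), array([ 414., -156.,   88.]))
side (array([ 412.3, -157.6,   29.1]), np.float64(1.8), 86.6, array([280.8, 289.4]), array([ 412.2, -158.5,   88. ]))
scene (array([ 412.7, -155.4,   29.3]), np.float64(1.2), 86.6, array([215.8, 264.5]), array([ 413.6, -156.2,   88. ]))
```

View pics/wrist4.png

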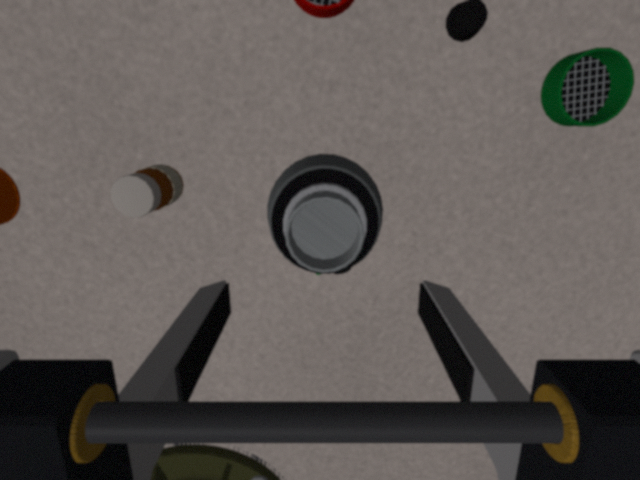

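The pan sits in the collar, centre (323,230), with its rim at 87.2 (a free pan read 35.2 on the bench, so it is seated at about 52). Now the blue sieve.

```bash
python3 -m creep '0.64 -0.79 0 0 0 0; 0.64 -0.79 0 0 0 0; 0.64 -0.79 0 0 0 0; 0.64 -0.79 0 0 0 0; 0.64 -0.79 0 0 0 0; 0.64 -0.79 0 0 0 0; 0.64 -0.79 0 0 0 0; 0.64 -0.79 0 0 0 0; 0.64 -0.79 0 0 0 0; 0 0 0 0 0 0; 0 0 0 0 0 0; 0 0 0 0 0 0' 0
python3 - <<'E'
from h import *
from cell import manip
s=manip.read_state();p=s["eef_pos"];print(p,s["eef_rot"])
c=manip.camera("wrist");cv2.imwrite("pics/w5.png",c["color"][:,:,::-1])
b=ring(c,(642,128.5),36);print(b);d=(b[0]-[0,0.6,0])[:2]-p[:2];print("dx dy units",d[0]/40,-d[1]/40,"dz",(p[2]-12)/40)
E
```

```text
clock: 14.65
eef_pos: [643.3, 127.0, 204.0]
eef_rot: [3.142, -0.0, 0.0]
wrist_force: [-0.2, 1.0, -0.3]
finger_gap: 94.2
finger_force: 0.0
[643.25227639 127.01329573 204.02102742] [ 3.14151476e+00 -5.43982230e-05  1.30081024e-04]
(array([643.1, 129.1,  29.1]), np.float64(0.9), 35.1, array([322.1, 217.8]), array([643.8, 129.1,  36. ]))
dx dy units -0.0038069097118750505 -0.037167606822710655 dz 4.8005256854267255
```

```bash
python3 -m creep '0 -0.04 0.95 0 0 0; 0 0 0.95 0 0 0; 0 0 0.95 0 0 0; 0 0 0.95 0 0 0; 0 0 0.35 0 0 0; 0 0 0.35 0 0 0; 0 0 0.3 0 0 0; 0 0 0 0 0 0; 0 0 0 0 0 0; 0 0 0 0 0 0' 0; python3 -m creep '0 0 0 0 0 0; 0 0 0 0 0 0; 0 0 0 0 0 0; 0 0 0 0 0 0; 0 0 0 0 0 0; 0 0 0 0 0 0; 0 0 0 0 0 0; 0 0 0 0 0 0' 1 15;  python3 -m creep '0 0 -0.9 0 0 0; 0 0 -0.95 0 0 0; 0 0 -0.95 0 0 0; 0 0 -0.95 0 0 0; 0 0 -0.95 0 0 0; 0 0 0 0 0 0; 0 0 0 0 0 0; 0 0 0 0 0 0' -
python3 - <<'E'
from h import *
from cell import manip
s=manip.read_state();p=s["eef_pos"]
c=manip.camera("wrist");cv2.imwrite("pics/w6.png",c["color"][:,:,::-1])
b=ring(c,p[:2],p[2]+24,33,5);print(b)
d=np.array([413.1,-156.0])-b[0][:2];print("move units",d[0]/40,-d[1]/40,"tcp target",p[:2]+d)
E
```

```text
clock: 15.95
eef_pos: [643.9, 129.5, 12.6]
eef_rot: [-3.141, -0.001, 0.001]
wrist_force: [-0.1, 0.3, -0.4]
finger_gap: 93.4
finger_force: 0.0
clock: 16.95
eef_pos: [643.6, 129.5, 11.9]
eef_rot: [3.142, -0.0, 0.001]
wrist_force: [0.1, -0.4, 0.7]
finger_gap: 62.6
finger_force: 15.0
clock: 17.95
eef_pos: [643.1, 129.4, 198.3]
eef_rot: [3.141, 0.002, 0.001]
wrist_force: [-1.1, 0.7, -0.6]
finger_gap: 62.7
finger_force: 15.0
(array([643. , 130. ,  29.2]), np.float64(1.2), 221.5, array([323.6, 320.3]), array([644.6, 130. , 222.3]))
move units -5.7475 7.15 tcp target [ 413.16218804 -156.56096994]
```

```bash
python3 -m creep '-0.575 0.715 0 0 0 0; -0.575 0.715 0 0 0 0; -0.575 0.715 0 0 0 0; -0.575 0.715 0 0 0 0; -0.575 0.715 0 0 0 0; -0.575 0.715 0 0 0 0; -0.575 0.715 0 0 0 0; -0.575 0.715 0 0 0 0; -0.575 0.715 0 0 0 0; -0.575 0.715 0 0 0 0; 0 0 0 0 0 0; 0 0 0.8 0 0 0; 0 0 0.9 0 0 0; 0 0 0 0 0 0; 0 0 0 0 0 0; 0 0 0 0 0 0'
```

```text
clock: 20.0
eef_pos: [414.5, -156.9, 133.1]
eef_rot: [3.141, -0.002, 0.001]
wrist_force: [0.5, 0.3, -1.1]
finger_gap: 62.6
finger_force: 15.0
```

```bash
python3 -m creep '-0.03 0 0.5 0 0 0; 0 0 0.25 0 0 0; 0 0 0.15 0 0 0; 0 0 0.05 0 0 0; 0 0 0 0 0 0; 0 0 0 0 0 0'; python3 -m creep '0 0 0.03 0 0 0; 0 0 0.03 0 0 0; 0 0 0 0 0 0; 0 0 0 0 0 0'
```

```text
clock: 20.75
eef_pos: [412.8, -156.8, 94.2]
eef_rot: [3.141, -0.0, 0.001]
wrist_force: [0.9, 0.8, -0.6]
finger_gap: 62.6
finger_force: 15.0
clock: 21.25
eef_pos: [412.7, -156.8, 91.7]
eef_rot: [3.141, -0.0, 0.001]
wrist_force: [-2.6, 0.7, 5.4]
finger_gap: 63.2
finger_force: 15.0
```

```bash
python3 -m creep '0 0 0 0 0 0; 0 0 0 0 0 0; 0 0 0 0 0 0; 0 0 0 0 0 0; 0 0 0 0 0 0; 0 0 -0.4 0 0 0; 0 0 -0.8 0 0 0; 0 0 -0.9 0 0 0; 0 0 -0.8 0 0 0; 0 0 0 0 0 0; 0 0 0 0 0 0' 0
python3 - <<'E'
from h import *
from cell import manip
s=manip.read_state();p=s["eef_pos"];print(p,s["finger_gap"])
for n in("wrist","side","scene"):
    c=manip.camera(n);cv2.imwrite(f"pics/{n}7.png",c["color"][:,:,::-1])
    try:print(n,ring(c,(413.5,-156.5),116,40,5))
    except Exception as e:print(n,e)
E
```

```text
clock: 22.62
eef_pos: [412.3, -156.6, 206.6]
eef_rot: [-3.141, 0.001, 0.001]
wrist_force: [0.3, 0.4, -1.1]
finger_gap: 93.6
finger_force: 0.0
[ 412.32943879 -156.63527389  206.64872591] 93.60824197005007
wrist (array([ 412.3, -156.1,   29.1]), np.float64(0.9), 115.2, array([323.7, 243. ]), array([ 413.2, -156. ,  116. ]))
side (array([ 411.1, -158.7,   29.2]), np.float64(1.6), 115.3, array([280. , 283.1]), array([ 411.6, -159.4,  116. ]))
scene (array([ 411.9, -155.6,   29.3]), np.float64(1.3), 114.3, array([213.2, 255.2]), array([ 412.8, -156.6,  116. ]))
```

View pics/scene7.png

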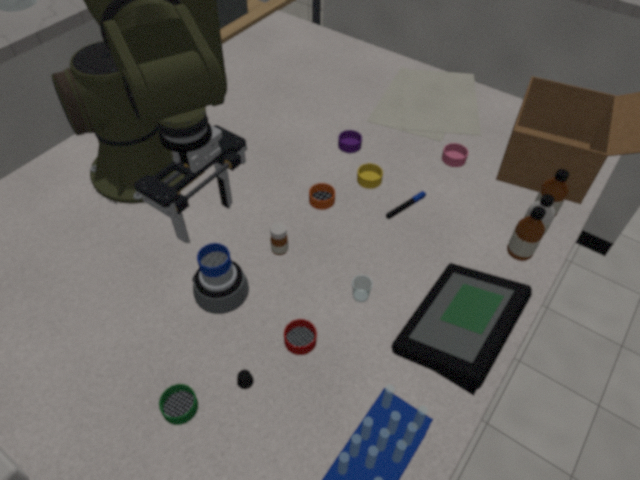

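Blue is seated on the pan at (214,258), rim 115.2, level in the view, and the bystanders have not moved. Green next.

```bash
python3 -m creep '0.465 0.93 0 0 0 0; 0.465 0.93 0 0 0 0; 0.465 0.93 0 0 0 0; 0.465 0.93 0 0 0 0; 0.465 0.93 0 0 0 0; 0.465 0.93 0 0 0 0; 0 0 0 0 0 0; 0 0 0 0 0 0; 0 0 0 0 0 0' 0
python3 - <<'E'
from h import *
from cell import manip
s=manip.read_state();p=s["eef_pos"];print(p,s["eef_rot"])
c=manip.camera("wrist")
b=ring(c,(524,-379.5),36);print(b);d=(b[0]-[0,0.6,0])[:2]-p[:2];print("dx dy units",d[0]/40,-d[1]/40,"dz",(p[2]-12)/40)
E
```

```text
clock: 23.9
eef_pos: [524.4, -379.0, 207.7]
eef_rot: [3.142, -0.0, 0.002]
wrist_force: [0.3, 0.1, 0.1]
finger_gap: 93.9
finger_force: 0.0
[ 524.37150816 -379.01144565  207.70600821] [ 3.14157424e+00 -1.34905393e-04  1.73105406e-03]
(array([ 525.2, -379.5,   29.1]), np.float64(0.9), 35.2, array([324.9, 215.9]), array([ 525.8, -379.5,   36. ]))
dx dy units 0.020712296099452486 0.027213858674882373 dz 4.892650205344272
```

```bash
python3 -m creep '0.02 0.03 0.95 0 0 0; 0 0 0.95 0 0 0; 0 0 0.95 0 0 0; 0 0 0.95 0 0 0; 0 0 0.4 0 0 0; 0 0 0.4 0 0 0; 0 0 0.29 0 0 0; 0 0 0 0 0 0; 0 0 0 0 0 0; 0 0 0 0 0 0' 0; python3 -m creep '0 0 0 0 0 0; 0 0 0 0 0 0; 0 0 0 0 0 0; 0 0 0 0 0 0; 0 0 0 0 0 0; 0 0 0 0 0 0; 0 0 0 0 0 0; 0 0 0 0 0 0' 1 15;  python3 -m creep '0 0 -0.95 0 0 0; 0 0 -0.95 0 0 0; 0 0 -0.95 0 0 0; 0 0 -0.95 0 0 0; 0 0 -0.95 0 0 0; 0 0 0 0 0 0; 0 0 0 0 0 0; 0 0 0 0 0 0' -
python3 - <<'E'
from h import *
from cell import manip
s=manip.read_state();p=s["eef_pos"]
c=manip.camera("wrist")
b=ring(c,p[:2],p[2]+24,33,5);print(b)
d=np.array([412.3,-156.1])-b[0][:2];print("move units",d[0]/40,-d[1]/40,"tcp target",p[:2]+d)
E
```

```text
clock: 25.2
eef_pos: [525.5, -381.3, 12.6]
eef_rot: [3.141, -0.001, 0.001]
wrist_force: [-0.7, -0.1, 0.4]
finger_gap: 94.1
finger_force: 0.0
clock: 26.2
eef_pos: [525.3, -381.0, 11.8]
eef_rot: [-3.142, 0.0, 0.001]
wrist_force: [-0.4, 0.6, 0.3]
finger_gap: 61.8
finger_force: 15.0
clock: 27.2
eef_pos: [524.9, -380.8, 200.3]
eef_rot: [-3.14, 0.002, 0.001]
wrist_force: [0.2, -0.2, -0.6]
finger_gap: 61.8
finger_force: 15.0
(array([ 525.1, -380.2,   29.2]), np.float64(1.1), 223.6, array([323.7, 319.8]), array([ 526.7, -380.3,  224.3]))
move units -2.8200000000000003 -5.6025 tcp target [ 412.11161713 -156.66660181]
```

```bash
python3 -m creep '-0.475 -0.934 0 0 0 0; -0.475 -0.934 0 0 0 0; -0.475 -0.934 0 0 0 0; -0.475 -0.934 0 0 0 0; -0.475 -0.934 0 0 0 0; -0.475 -0.934 0 0 0 0; 0 0 0 0 0 0; 0 0 0.6 0 0 0; 0 0 0.4 0 0 0; 0 0 0 0 0 0; 0 0 0 0 0 0; 0 0 0 0 0 0'
```

```text
clock: 28.75
eef_pos: [411.3, -157.3, 162.4]
eef_rot: [3.141, -0.001, 0.001]
wrist_force: [-0.3, 0.3, -0.9]
finger_gap: 62.0
finger_force: 15.0
```

```bash
python3 -m creep '0.02 -0.015 0.5 0 0 0; 0 0 0.25 0 0 0; 0 0 0.15 0 0 0; 0 0 0.08 0 0 0; 0 0 0 0 0 0; 0 0 0 0 0 0'; python3 -m creep '0 0 0.03 0 0 0; 0 0 0.03 0 0 0; 0 0 0 0 0 0; 0 0 0 0 0 0'
```

```text
clock: 29.5
eef_pos: [412.0, -156.5, 123.0]
eef_rot: [3.141, -0.001, 0.001]
wrist_force: [0.4, -0.8, -1.1]
finger_gap: 61.4
finger_force: 15.0
clock: 30.0
eef_pos: [411.9, -156.4, 120.3]
eef_rot: [3.142, -0.0, 0.001]
wrist_force: [0.7, 1.1, -0.7]
finger_gap: 61.9
finger_force: 15.0
```

```bash
python3 -m creep '0 0 0.02 0 0 0; 0 0 0 0 0 0; 0 0 0 0 0 0'; python3 -m creep '0 0 0 0 0 0; 0 0 0 0 0 0; 0 0 0 0 0 0; 0 0 0 0 0 0; 0 0 0 0 0 0; 0 0 -0.4 0 0 0; 0 0 -0.8 0 0 0; 0 0 -0.9 0 0 0; 0 0 -0.4 0 0 0; 0 0 0 0 0 0; 0 0 0 0 0 0' 0
python3 - <<'E'
from h import *
from cell import manip
s=manip.read_state();p=s["eef_pos"];print(p,s["finger_gap"])
for n in("wrist","side","scene"):
    c=manip.camera(n);cv2.imwrite(f"pics/{n}8.png",c["color"][:,:,::-1])
    try:print(n,ring(c,(412.5,-156.5),144,40,5))
    except Exception as e:print(n,e)
E
```

```text
clock: 30.38
eef_pos: [412.0, -156.4, 119.7]
eef_rot: [3.141, -0.0, 0.001]
wrist_force: [-1.6, 0.8, 5.3]
finger_gap: 62.1
finger_force: 15.0
clock: 31.75
eef_pos: [411.5, -156.3, 218.6]
eef_rot: [-3.141, 0.001, 0.001]
wrist_force: [-0.2, -0.4, 0.6]
finger_gap: 94.1
finger_force: 0.0
[ 411.54099298 -156.26662917  218.55049446] 94.11020581593482
wrist (array([ 411.8, -155.7,   29.1]), np.float64(0.9), 143.2, array([323.8, 249.6]), array([ 412.8, -155.7,  144. ]))
side (array([ 410.7, -158. ,   29.3]), np.float64(1.4), 143.2, array([273.6, 280.2]), array([ 397.2, -169.9,  144. ]))
scene (array([ 411.2, -155.1,   29.3]), np.float64(1.3), 142.3, array([210.9, 245.4]), array([ 412.5, -156.3,  144. ]))
```

View pics/scene8.png

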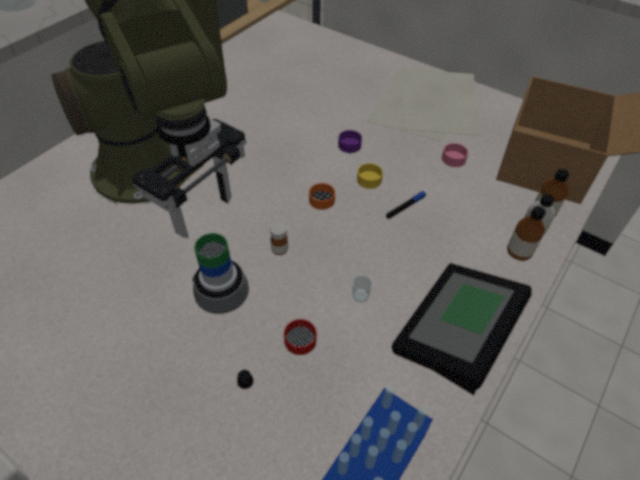

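Green is seated at (212,247), rim 143.2. Orange next.

```bash
python3 -m creep '0.05 -0.9 0 0 0 0; 0.05 -0.9 0 0 0 0; 0.05 -0.9 0 0 0 0; 0.05 -0.9 0 0 0 0; 0.05 -0.9 0 0 0 0; 0.05 -0.9 0 0 0 0; 0.05 -0.9 0 0 0 0; 0.05 -0.9 0 0 0 0; 0.05 -0.9 0 0 0 0; 0 0 0 0 0 0; 0 0 0 0 0 0; 0 0 0 0 0 0' 0
python3 - <<'E'
from h import *
from cell import manip
s=manip.read_state();p=s["eef_pos"];print(p,s["eef_rot"])
c=manip.camera("wrist")
b=ring(c,(430.5,167),36);print(b);d=(b[0]-[0,0.6,0])[:2]-p[:2];print("dx dy units",d[0]/40,-d[1]/40,"dz",(p[2]-12)/40)
E
```

```text
clock: 33.4
eef_pos: [429.5, 166.9, 219.4]
eef_rot: [3.142, 0.0, 0.0]
wrist_force: [0.1, 0.9, 0.6]
finger_gap: 94.2
finger_force: 0.0
[429.52571959 166.88823628 219.36655629] [3.14150604e+00 1.60162027e-04 3.32589175e-05]
(array([431.4, 167.9,  29.1]), np.float64(0.9), 35.2, array([323.2, 211.9]), array([432. , 167.9,  36. ]))
dx dy units 0.04685701015818182 -0.010294092974287138 dz 5.1841639071605865
```

Lifting to TCP about 220 leaves the foot about 60 mm above the stack's rim (144).

```bash
python3 -m creep '0.05 -0.01 0.95 0 0 0; 0 0 0.95 0 0 0; 0 0 0.95 0 0 0; 0 0 0.95 0 0 0; 0 0 0.5 0 0 0; 0 0 0.5 0 0 0; 0 0 0.38 0 0 0; 0 0 0 0 0 0; 0 0 0 0 0 0; 0 0 0 0 0 0' 0; python3 -m creep '0 0 0 0 0 0; 0 0 0 0 0 0; 0 0 0 0 0 0; 0 0 0 0 0 0; 0 0 0 0 0 0; 0 0 0 0 0 0; 0 0 0 0 0 0; 0 0 0 0 0 0' 1 15;  python3 -m creep '0 0 -0.95 0 0 0; 0 0 -0.95 0 0 0; 0 0 -0.95 0 0 0; 0 0 -0.95 0 0 0; 0 0 -0.95 0 0 0; 0 0 -0.5 0 0 0; 0 0 0 0 0 0; 0 0 0 0 0 0; 0 0 0 0 0 0' -
python3 - <<'E'
from h import *
from cell import manip
s=manip.read_state();p=s["eef_pos"]
c=manip.camera("wrist")
b=ring(c,p[:2],p[2]+24,33,5);print(b)
d=np.array([411.8,-155.7])-b[0][:2];print("move units",d[0]/40,-d[1]/40,"tcp target",p[:2]+d)
E
```

```text
clock: 34.7
eef_pos: [431.9, 168.1, 12.9]
eef_rot: [-3.141, -0.001, 0.001]
wrist_force: [0.0, 0.2, -0.2]
finger_gap: 93.8
finger_force: 0.0
clock: 35.7
eef_pos: [431.5, 168.0, 12.3]
eef_rot: [3.142, 0.0, 0.001]
wrist_force: [-0.9, -0.3, 2.0]
finger_gap: 60.7
finger_force: 14.9
clock: 36.83
eef_pos: [431.1, 167.9, 221.1]
eef_rot: [3.141, 0.002, 0.001]
wrist_force: [0.4, 0.5, -0.1]
finger_gap: 60.5
finger_force: 14.9
(array([431.5, 168.4,  29.2]), np.float64(1.1), 244.1, array([323.8, 319.1]), array([433.3, 168.4, 245.1]))
move units -0.4924999999999997 8.102500000000001 tcp target [ 411.43893982 -156.21011447]
```

```bash
python3 -m creep '-0.055 0.9 0 0 0 0; -0.055 0.9 0 0 0 0; -0.055 0.9 0 0 0 0; -0.055 0.9 0 0 0 0; -0.055 0.9 0 0 0 0; -0.055 0.9 0 0 0 0; -0.055 0.9 0 0 0 0; -0.055 0.9 0 0 0 0; -0.055 0.9 0 0 0 0; 0 0 0 0 0 0; 0 0 0.4 0 0 0; 0 0 0.3 0 0 0; 0 0 0 0 0 0; 0 0 0 0 0 0; 0 0 0 0 0 0'
```

```text
clock: 38.75
eef_pos: [412.2, -155.9, 194.6]
eef_rot: [3.141, -0.001, 0.001]
wrist_force: [0.7, 0.7, -0.3]
finger_gap: 61.0
finger_force: 14.9
```

```bash
python3 -m creep '-0.01 0.01 0.5 0 0 0; 0 0 0.3 0 0 0; 0 0 0.2 0 0 0; 0 0 0.08 0 0 0; 0 0 0 0 0 0; 0 0 0 0 0 0'; python3 -m creep '0 0 0.03 0 0 0; 0 0 0.03 0 0 0; 0 0 0 0 0 0; 0 0 0 0 0 0'
```

```text
clock: 39.5
eef_pos: [411.8, -156.5, 151.4]
eef_rot: [3.141, -0.001, 0.001]
wrist_force: [-0.8, 0.2, -0.7]
finger_gap: 61.0
finger_force: 14.9
clock: 40.0
eef_pos: [411.6, -156.4, 148.7]
eef_rot: [-3.142, 0.0, 0.001]
wrist_force: [0.4, -0.4, -1.6]
finger_gap: 61.0
finger_force: 14.9
```

```bash
python3 -m creep '0 0 0.02 0 0 0; 0 0 0 0 0 0; 0 0 0 0 0 0'; python3 -m creep '0 0 0 0 0 0; 0 0 0 0 0 0; 0 0 0 0 0 0; 0 0 0 0 0 0; 0 0 0 0 0 0; 0 0 -0.4 0 0 0; 0 0 -0.8 0 0 0; 0 0 -0.9 0 0 0; 0 0 -0.4 0 0 0; 0 0 0 0 0 0; 0 0 0 0 0 0' 0
python3 - <<'E'
from h import *
from cell import manip
s=manip.read_state();p=s["eef_pos"];print(p,s["finger_gap"])
for n in("wrist","side","scene"):
    c=manip.camera(n);cv2.imwrite(f"pics/{n}9.png",c["color"][:,:,::-1])
    try:
        print(n,ring(c,(412,-156.5),172,40,5));P=world(c);m=(np.hypot(P[...,0]-412,P[...,1]+156)<36)&(abs(P[...,2]-172)<3)
        q=P[m];A=np.c_[q[:,:2]-q[:,:2].mean(0),np.ones(len(q))];print("tilt",np.linalg.lstsq(A,q[:,2],rcond=None)[0].round(3))
    except Exception as e:print(n,e)
cv2.imwrite("pics/end.png",cv2.resize(c["color"][200:330,140:320,::-1],None,fx=4,fy=4))
E
```

```text
clock: 40.38
eef_pos: [411.8, -156.5, 148.2]
eef_rot: [3.141, -0.001, 0.001]
wrist_force: [-0.8, -0.1, 5.5]
finger_gap: 60.9
finger_force: 14.9
clock: 41.75
eef_pos: [411.3, -156.2, 246.5]
eef_rot: [-3.141, 0.002, 0.001]
wrist_force: [-0.8, -0.6, 0.8]
finger_gap: 94.2
finger_force: 0.0
[ 411.25570354 -156.20824104  246.47454662] 94.2138334393098
wrist (array([ 411.8, -155.8,   29.1]), np.float64(0.9), 171.2, array([324. , 249.2]), array([ 412.8, -155.8,  172. ]))
tilt [1.00000e-03 0.00000e+00 1.71249e+02]
side (array([ 410.7, -158.1,   29.3]), np.float64(1.6), 171.5, array([278.6, 269.1]), array([ 410.7, -158.4,  172. ]))
tilt [6.0000e-03 4.0000e-03 1.7209e+02]
scene (array([ 411.4, -155.2,   29.3]), np.float64(1.2), 170.4, array([208.7, 235.3]), array([ 412.6, -156.3,  172. ]))
tilt [1.00000e-03 0.00000e+00 1.71065e+02]
```

View pics/end.png

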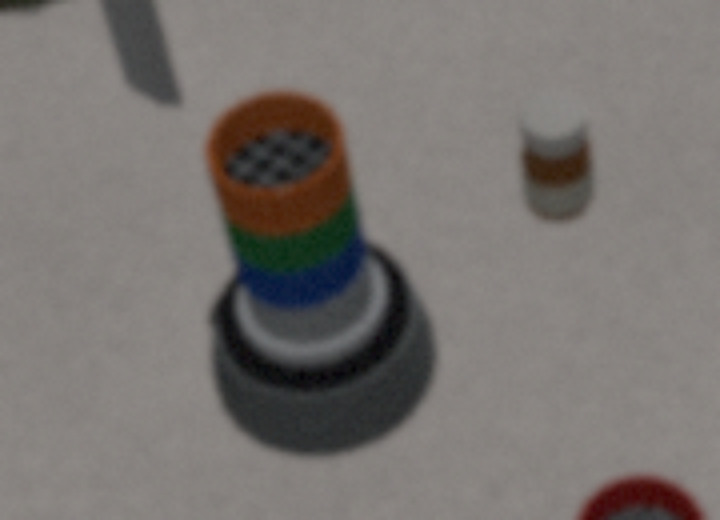

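View pics/side9.png

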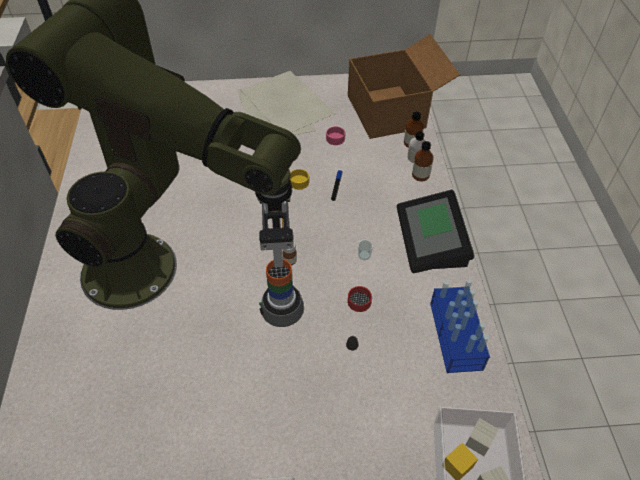

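The stack is complete, in order pan, blue, green, orange (crop, orange rim at (277,140)). It is level, with the rim at about 171–172 mm. In the side view the bystanders are in their places, and the gripper is clear above.

```bash
python3 -c "
from cell import manip
print(manip.sign_off())"
```

```text
the job is handed in; nothing more can be done
None
```

The sieve stack is built on the shaker in the order asked (pan, blue, green, orange), each piece seated and level; the bystanders were left alone, and the job is handed in at about 42 s.

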